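# Aim the thermometer at the mould

### The job

The bench lamp is standing over the black chocolate mould: first swing its arm round until no part of the shade hangs over the mould. Then draw the infrared thermometer up out of its bench holster, turn it nose-down to about 45 degrees and hold it up still, aimed at the middle cup of the mould from about 15 cm along its line of sight, with nothing touching it but the gripper. Finish while still holding it there; leave the mould, the bowl, the jar and the spatula where they are.

Things in the scene. Friction and masses are not known exactly. Their poses are not given: they have to be found in the camera images.
- mould_mid (a point): Centre of the top face of the mould, a loose black metal moulding pan of 0.8 kg lying flat on the bench, 240 mm long (its x axis), 150 mm wide (its y axis), 25 mm high, with 5 x 3 round cups of 36 mm across and 19 mm deep; this point is in the mouth of the middle cup, 25 mm above the bench. z is up.
- lamp: Bench lamp, fixed: a dark disc foot (170 mm across, 40 mm high at its middle) with an upright post of 22 mm diameter, its top 307 mm above the bench. Origin: centre of the underside of the foot, on the post's axis. The level lamp arm turns about this upright axis, 270 mm above the bench.
- lamp_tube (a point): A point on the axis of the lamp arm's level steel tube (16 mm diameter, 270 mm above the bench), 170 mm out from the hinge. The tube is bare from 20 mm to 285 mm from the hinge. Its frame turns with the arm: x runs along the tube towards the hinge, z is up. The tube can be pinched from above or pushed sideways.
- lamp_shade (a point): Centre of the lower rim of the round lamp shade (120 mm across at the rim, narrowing to 40 mm at the top, 90 mm high), which hangs from the outer end of the lamp arm, 300 mm from the hinge; the rim is 162 mm and the top of the shade 252 mm above the bench.
- lamp_arm (a joint): Swing of the lamp arm about its upright hinge, rad, -0.9 to 1.9, growing anticlockwise seen from above; at 0 the arm points from the post to the lamp's own -x (roughly towards the robot), at pi/2 to its -y. It starts with the shade over the mould. Friction of about 0.25 N m (1.5 N at the point on the tube) lets it stay where it is left.
- holster: Fixed stainless bench holster: a foot plate 110 x 90 x 6 mm with an upright open-topped pocket, 46 mm (x) by 36 mm (y) inside, walls 4 mm, its floor 6 mm and its rim 76 mm above the bench. Origin: centre of the underside. The thermometer's handle stands in the pocket with about 3 mm of play all round, its nose towards the holster's +x.
- thermometer: Pistol-shaped infrared thermometer, loose, about 0.2 kg. Origin: centre of the underside of its handle; z up along the handle, x forward (the side of the nose), y to the left. Handle, dark: 40 mm (x) by 30 mm (y), 106 mm long, upright in the holster; across its top sits the grey head, 112 mm long, 44 mm high and 38 mm wide (y) with flat sides, whose long axis slants 10 degrees upwards to the nose; a round dark nose of 33 mm diameter ends it in front, a display at the back.
- thermo_grip (a point): Centre of the thermometer's head, between its flat sides (38 mm apart along the thermometer's y), 129 mm above the handle's underside and 6 mm forward of its axis, about 30 mm above the centre of mass: the place to grip, from above. In the holster it is 135 mm and the highest edge of the head 168 mm above the bench. Same axes as the thermometer.
- thermo_lens (a point): Centre of the thermometer's lens, at the front of the nose: 79 mm forward of the handle's axis and 142 mm above the handle's underside. Its x axis is the line of sight, out of the lens (10 degrees above level as it stands in the holster); y is the thermometer's y.
- thermo_foot (a point): Centre of the underside of the thermometer's handle.
- bowl: Bystander: small steel mixing bowl, 150 mm across, 60 mm high, loose. Origin: centre of its underside.
- jar: Bystander: closed glass jar with a white cap, 70 mm diameter, 90 mm high, loose. Origin: centre of its underside.
- spatula: Bystander: spatula with a black handle and a steel blade lying flat, 240 mm long, 65 mm wide, 20 mm high, loose. Origin: underneath its middle.
Not all that is in view belongs to the job. What is shaped like the holster but blue is not meant.

How it is judged:
On the way, in this order (a step that is already met when the one before it is completed fails the run):
1. the lamp is swung clear: no part of its shade is over the mould, while the thermometer still stands in its holster ((x of lamp_shade in the frame of mould_mid above 0.18 m or x of lamp_shade in the frame of mould_mid below -0.18 m or y of lamp_shade in the frame of mould_mid above 0.135 m or y of lamp_shade in the frame of mould_mid below -0.135 m) and z of thermo_foot in the frame of holster below 0.02 m), for 0.2 s.
2. the thermometer is drawn up out of the holster: the foot of its handle is above the pocket's rim, and the fingers hold it (z of thermo_foot in the frame of holster above 0.08 m and contact force between the fingers and thermometer above 1 N), for 0.2 s.
At the end, for the whole second after the job is handed in: Held still, touching only the gripper: sight line 30 to 60 degrees below level, within 30 mm of the mould's top centre, lens 100 to 200 mm from it; lens over 60 mm, handle foot over 30 mm up. Shade wholly beyond a side of the mould. Mould moved under 20 mm, bystanders under 30 mm ((x of lamp_shade in the frame of mould_mid above 0.18 m or x of lamp_shade in the frame of mould_mid below -0.18 m or y of lamp_shade in the frame of mould_mid above 0.135 m or y of lamp_shade in the frame of mould_mid below -0.135 m) and contact force between the fingers and thermometer above 1 N and angle between thermo_lens's own x axis and vertical between 2.094 and 2.618 rad and x of mould_mid in the frame of thermo_lens between 0.1 and 0.2 m and y of mould_mid in the frame of thermo_lens between -0.03 and 0.03 m and z of mould_mid in the frame of thermo_lens between -0.03 and 0.03 m and height (world z) of thermo_foot above 0.03 m and height (world z) of thermo_lens above 0.06 m and contact force between thermometer and holster below 0.1 N and contact force between thermometer and mould below 0.1 N and contact force between thermometer and lamp below 0.1 N and contact force between thermometer and bowl below 0.1 N and contact force between thermometer and jar below 0.1 N and contact force between thermometer and spatula below 0.1 N and linear speed of thermometer below 0.03 m/s and angular speed of thermometer below 0.15 rad/s and distance of mould_mid from where it was at the start of the episode below 0.02 m and distance of each of bowl, jar, spatula from where it was at the start of the episode below 0.03 m); the arm keeps its last pose, push and grip.
It fails at once if the mould is pushed out of its place (more than 20 mm) (distance of mould_mid from where it was at the start of the episode above 0.02 m).
It fails at once if the bowl, the jar or the spatula is pushed out of its place (more than 30 mm) (distance of any of bowl, jar, spatula from where it was at the start of the episode above 0.03 m).
It also fails if it takes over 51 s, if anything falls off the work surface, if the arm or the gripper's body presses on something with over 40 N, if the wrist force passes 120 N, or if a joint passes its speed limit or range.

### The arm

A 7-joint arm with a two-finger parallel gripper is mounted at the origin on the work surface. World frame = base frame: x ahead of the robot, y to its left, z up, the work surface at z = 0. Lengths are in m, angles in rad, forces in N, time in s.
With the tool pointing down it reaches from about 0.35 to 0.9 m from the base axis. Payload 7.2 kg.
Tool frame: the origin (TCP) lies at the very end of the fingers, on their centre line; the grasp point (between the pads) lies 19 mm behind it; z points along the fingers, y is the line along which they close (so a half turn about z gives the same grasp; the last joint's range is limited). The gripper opens to 88 mm and grips with 3 to 60 N. Pads are 20 mm wide; open, the fingers measure 115 mm over their backs; the gripper's body (75 mm by 178 mm) begins 61 mm behind the grasp point.
Start: joints at [-1.331, 0.411, -0.013, 1.596, 0.006, 1.134, -0.082], TCP at [0.189, 0.596, 0.223] pointing down, gripper open.
Joint ranges: [-2.95, 2.95], [-0.29, 1.99], [-1.47, 1.44], [0.14, 2.54], [-1.03, 4.17], [0.13, 1.85], [-2.86, 2.86]. Speed limits (rad/s): [2.39, 2.39, 3.01, 3.01, 3.14, 3.14, 3.14].

### API

Orientations are given as a unit quaternion [x, y, z, w].
In Python, from station import robot, imaging, hand_in gives the robot as it stands. The module is installed in compiled form; this text tells all that it offers. Calls block until the motion is done:
- robot.move_pose(position, orientation): joint-space move of the TCP to a pose.
- robot.move_l(position, rot=None, velocity=0.15): straight line of the TCP; rot=None keeps the orientation; velocity is the mean speed in m/s.
- robot.goto_joints(angles): joint-space move.
- robot.gripper_to(opening, effort=None): finger opening in m; effort is the grip in N (None keeps the last); returns when the fingers have stopped.
- robot.pause(seconds).
- robot.inverse_kinematics(position, orientation): joint angles nearest the present ones, or None.
- imaging.grab_frame(name): name is "scene" or "top"; returns (picture, depth): 480x640x3 uint8, blue, green, red; 480x640 float32, m along the optical axis (not along the pixel's ray), 0 where there is no reading.
- imaging.calibration(name): a dict with "vertical_fov" (degrees; the focal length in pixels is half the picture's height over the tangent of half this angle, whatever the lens; pixels are square), "cx", "cy" (the principal point, pixels), "origin" and "rotation" of the camera in the world. Camera axes: x right, y up, looking along -z (the intrinsics and any distortion apply to the point x, -y, -z); pixel columns grow to the right and rows downward; lengths in m; the calibration is good to about 2 mm. A picture is of the moment at which its call begins. calibration takes no time and is no camera call.
A pose or a line that the arm cannot do raises robot.PlanningError and nothing moves.
- hand_in(): hands the job in; it is judged then, once.
Readings, each from a call of its own:
- robot.read_time_s(): time.
- robot.read_qpos(): joint angles.
- robot.read_qvel(): joint speeds.
- robot.read_effort(): joint torques, N m.
- robot.read_tool_pos(): TCP position.
- robot.read_ee_rot(): TCP orientation.
- robot.read_force(): force on the tool from outside, world axes, zero at the start.
- robot.read_moment(): the same for the moment, N m.
- robot.read_opening(): finger opening in m.
- robot.read_grip_force(): force on a finger pad.
Only numpy, scipy, OpenCV 4.12 (cv2) and the standard library are available. Lean on these libraries where they do the work, as an engineer would, in place of code of your own. Each camera call takes 0.05 s, during which the arm holds its last target. There are 200 camera calls.

## Working session

There is one attempt and no reset: what is moved stays moved. The work goes in short steps, each a Python script; the robot and the scene stay as the last script left them, time stands still between calls to the robot, and variables do not carry over. Pictures are saved under pics/ and viewed, at most 10 in all, crops included, and the job is handed in when it is done.

```bash
ls; mkdir -p pics; cat > h.py <<'E'
import numpy as np, cv2
from station import robot, imaging, hand_in
from scipy.spatial.transform import Rotation as R
def cal(n):
    c=imaging.calibration(n); f=240/np.tan(np.radians(c["vertical_fov"])/2); return c,f
def cloud(n,depth):
    c,f=cal(n); v,u=np.mgrid[0:480,0:640]
    K=np.array([[f,0,c["cx"]],[0,f,c["cy"]],[0,0,1.]])
    d=c.get("distortion"); 
    x=(u-c["cx"])/f; y=(v-c["cy"])/f
    P=np.stack([x*depth,-y*depth,-depth],-1)
    return P@np.array(c["rotation"]).reshape(3,3).T+np.array(c["origin"])
E
python3 - <<'E'
from h import *
for n in("scene","top"):
    p,d=imaging.grab_frame(n); cv2.imwrite(f"pics/{n}0.png",p); np.save(n+"0.npy",d); np.save(n+"0p.npy",p)
    print(n,imaging.calibration(n), (d>0).mean())
print(robot.read_time_s(), robot.read_ee_rot())
E
```

```text
pics
scene {'vertical_fov': 47.09323636826364, 'cx': 321.2200283536825, 'cy': 241.86719212935418, 'origin': array([ 1.10227234, -0.53577885,  0.84982025]), 'rotation': array([0.38979338, 0.17399497, 0.3634018 , 0.82808574])} 0.99607421875
top {'vertical_fov': 52.3229899101298, 'cx': 316.60852063718056, 'cy': 233.94260252972342, 'origin': array([0.32971589, 0.00456203, 1.05779739]), 'rotation': array([-0.0673998 ,  0.07449085,  0.71999606, -0.68666881])} 0.9961100260416667
0.1 [ 1.53260409e-01  9.88185585e-01 -7.01614138e-04 -5.93758577e-05]
```

```bash
sed -i 's/np.array(c\["rotation"\]).reshape(3,3).T/R.from_quat(c["rotation"]).as_matrix().T/' h.py
```

```text
(no output)
```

View pics/scene0.png

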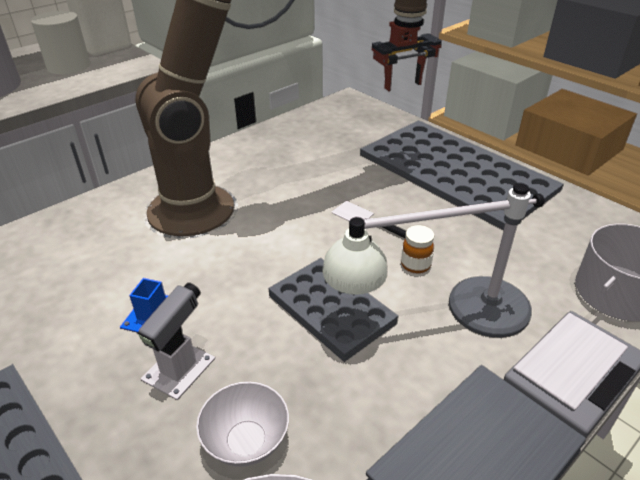

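View pics/top0.png

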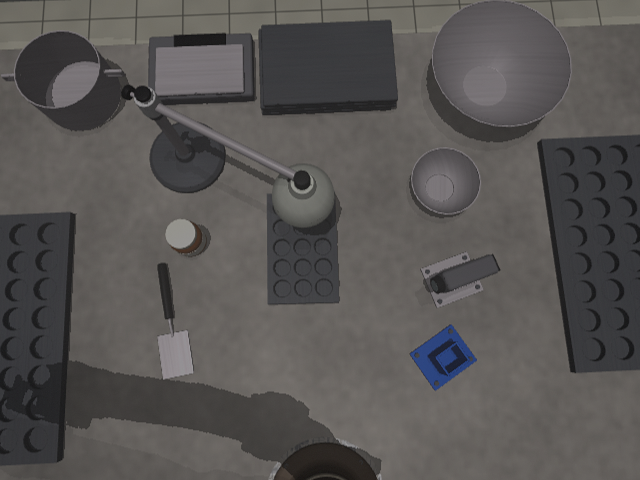

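Scene picture: lamp shade (355,262) hangs over the 5x3 mould (333,305); the thermometer is in a steel holster (175,355) with its dark nose at (192,293). The lamp foot is at (490,303). Top picture: mould (303,248), holster (453,280), thermometer head from (437,285) to (498,262), bowl (445,180), jar (184,237), spatula (172,320).
Lookalikes: for the holster, the blue one (443,357) against the steel one (453,280), and I take the steel one. For the mould, the big pans (20,330) and (600,260) against the 5x3 one (303,248), and I take the 5x3 one.

```bash
python3 - <<'E'
from h import *
P={n:cloud(n,np.load(n+"0.npy")) for n in("scene","top")}
C={n:np.load(n+"0p.npy") for n in P}
for n,px in (("top",[(303,268),(184,237),(440,285),(490,265),(466,274),(302,180),(230,140),(144,95),(175,350),(167,290),(458,300),(445,180),(350,330)]),("scene",[(192,293),(160,330),(182,300),(357,228),(440,215),(516,195),(345,320),(178,380),(250,440)])):
    for u,v in px: print(n,(u,v),P[n][v,u].round(3))
def rect(pts,nm):
    r=cv2.minAreaRect((pts[:,:2]*1000).astype(np.float32)); print(nm,len(pts),np.round(r[0],1),np.round(r[1],1),round(r[2],1)); return r
A=np.concatenate([p[d>0] for p,d in ((P[n],np.load(n+"0.npy")) for n in P)])
m=np.hypot(*(A[:,:2]-P["top"][268,303][:2]).T)<.2
for n in P:
    a=P[n][np.load(n+"0.npy")>0]
    mm=(np.hypot(*(a[:,:2]-P["top"][260,303][:2]).T)<.17)
    rect(a[mm&(abs(a[:,2]-.025)<.006)],n+" mould")
    h=P["top"][274,466][:2]; g=np.hypot(*(a[:,:2]-h).T)<.12
    rect(a[g&(a[:,2]>.1)],n+" head"); rect(a[g&(abs(a[:,2]-.006)<.004)],n+" plate")
    t=a[g&(a[:,2]>.12)]; print("head zmax",t[:,2].max())
    l=a[(a[:,2]>.26)&(a[:,2]<.285)&(a[:,0]>.35)&(a[:,0]<.9)&(abs(a[:,1])<.4)]; rect(l,n+" tube"); 
for n,b in (("scene",(100,260,130,140)),("top",(400,230,120,90))):
    x,y,w,h=b; cv2.imwrite(f"pics/c_{n}.png",cv2.resize(C[n][y:y+h,x:x+w],None,fx=3,fy=3))
i=[cv2.resize(cv2.imread(f"pics/c_{n}.png"),(390,400)) for n in P]; cv2.imwrite("pics/crop.png",np.hstack(i))
E
```

```text
top (303, 268) [0.469 0.022 0.01 ]
top (184, 237) [0.533 0.257 0.091]
top (440, 285) [ 0.406 -0.23   0.163]
top (490, 265) [ 0.439 -0.329  0.155]
top (466, 274) [ 0.424 -0.281  0.16 ]
top (302, 180) [0.58  0.013 0.281]
top (230, 140) [0.656 0.131 0.281]
top (144, 95) [0.731 0.268 0.308]
top (175, 350) [0.31  0.297 0.003]
top (167, 290) [0.435 0.311 0.019]
top (458, 300) [ 0.385 -0.308  0.003]
top (445, 180) [ 0.654 -0.306  0.005]
top (350, 330) [ 0.334 -0.072 -0.001]
scene (192, 293) [ 0.43  -0.236  0.159]
scene (160, 330) [ 0.457 -0.318  0.146]
scene (182, 300) [ 0.434 -0.259  0.16 ]
scene (357, 228) [0.595 0.007 0.27 ]
scene (440, 215) [0.669 0.14  0.271]
scene (516, 195) [0.737 0.266 0.288]
scene (345, 320) [0.575 0.007 0.024]
scene (178, 380) [ 0.46  -0.313  0.007]
scene (250, 440) [ 0.645 -0.286  0.   ]
scene mould 3446 [515.8  24.2] [153.4 244.2] 88.6
scene head 2165 [ 429.8 -282.7] [ 39.8 129.9] 16.7
scene plate 1273 [ 431.1 -282.9] [219.5 191.3] 79.7
head zmax 0.1677795260679672
scene tube 1936 [674.9 157.8] [362.8  35.7] 60.1
top mould 3555 [514.7  22. ] [150.1 240.4] 88.4
top head 1400 [ 426.9 -282.9] [ 38.  132.8] 17.9
top plate 3667 [ 423.7 -279.8] [239.4 234.9] 15.3
head zmax 0.17131658763592816
top tube 1959 [670.6 158. ] [361.7  35.7] 60.8
```

View pics/crop.png

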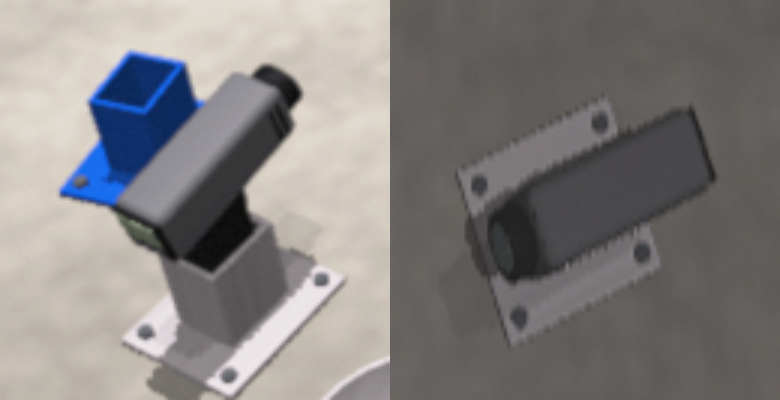

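Crop: the grey thermometer stands in the steel holster and its dark nose points to +y (top crop, left end at (510,240)). The display is at the other end, and the blue pocket behind it is empty, so the choice holds. First the lamp push, with the IK checked for the rest.

```bash
cat >> h.py <<'E'
def down(a):
    y=np.array([np.cos(a),np.sin(a),0]); z=np.array([0,0,-1.]); return R.from_matrix(np.c_[np.cross(y,z),y,z]).as_quat()
HINGE=np.array([.736,.267]); MID=np.array([.515,.023,.025]); GRIP=np.array([.430,-.290,.135]); YAW=np.radians(107.3)
def th(yaw,pitch): return R.from_euler("ZY",[yaw,pitch])           # thermometer orientation, pitch nose-down
def rel(t,s):                                                       # tool in thermometer frame
    z=np.array([np.sin(t),0,-np.cos(t)]); y=np.array([0,s,0.]); return R.from_matrix(np.c_[np.cross(y,z),y,z])
def tool(grip,Rt,t,s):
    Q=Rt*rel(t,s); return grip+.019*Q.as_matrix()[:,2], Q.as_quat()
def final(az,pit=np.radians(55),dist=.15):
    Rt=th(az,pit); los=Rt.apply([np.cos(.1745),0,np.sin(.1745)])
    return MID-dist*los-Rt.apply([.073,0,.013]), Rt
E
python3 - <<'E'
from h import *
for t in (0,15,30,45):
  for s in (1,-1):
    t_=np.radians(t)
    a=robot.inverse_kinematics(*tool(GRIP,th(YAW,0),t_,s)); l=robot.inverse_kinematics(*tool(GRIP+[0,0,.14],th(YAW,0),t_,s))
    print(t,s,None if a is None else np.round(a,2),l is not None)
    for az in (60,75,90,107,120):
      f=robot.inverse_kinematics(*tool(*final(np.radians(az)),t_,s)); 
      if f is not None and a is not None: print("   ",az,np.round(f,2))
a=np.radians(75); p=robot.read_tool_pos()
robot.gripper_to(0.0,20)
robot.move_l([p[0],p[1],.40],velocity=.25)
def pt(th,r=.17): return [*(HINGE+r*np.array([np.cos(th),np.sin(th)])),.245]
s=pt(np.radians(-143)); robot.move_pose([s[0],s[1],.40],down(a)); robot.move_l(s,velocity=.2)
print(robot.read_time_s(),robot.read_force())
for d in (-135,-129,-123,-117,-111,-105,-100,-96):
    robot.move_l(pt(np.radians(d)),velocity=.1); F=robot.read_force(); print(d,np.round(F,1))
    if np.linalg.norm(F)>20: break
p,dd=imaging.grab_frame("top"); P=cloud("top",dd)
m=(P[...,2]>.262)&(P[...,2]<.285)&(P[...,0]>.3)&(abs(P[...,1])<.4)&(dd>0)
print(robot.read_time_s(),robot.read_tool_pos()); cv2.imwrite("pics/top1.png",p)
E
```

```text
0 1 [-0.36  0.69  1.26  2.02 -0.79  1.04 -1.56] True
    60 [-0.34  0.59  0.06  1.86  0.57  1.49  2.04]
    75 [-0.34  0.56  0.01  1.92  0.75  1.39  2.12]
    90 [-0.35  0.53 -0.01  1.99  0.94  1.28  2.18]
    107 [-0.35  0.48 -0.03  2.07  1.15  1.13  2.22]
    120 [-0.34  0.45 -0.04  2.14  1.34  1.    2.24]
0 -1 [-0.13  0.46  0.83  2.01 -0.44  0.86  1.24] True
    60 [-0.8   0.71  0.71  1.89  0.32  1.31 -0.78]
    75 [-0.86  0.68  0.73  1.96  0.46  1.14 -0.71]
    90 [-0.91  0.64  0.74  2.03  0.63  0.97 -0.68]
    107 [-0.89  0.58  0.68  2.11  0.92  0.81 -0.74]
    120 [-0.88  0.53  0.65  2.17  1.17  0.69 -0.81]
15 1 [-0.17  0.85  1.25  1.85 -0.86  1.41 -1.44] True
    60 [-0.34  0.45  0.15  1.92  0.46  1.3   2.18]
    75 [-0.33  0.43  0.11  1.96  0.61  1.2   2.3 ]
    90 [-0.31  0.4   0.07  1.99  0.75  1.08  2.42]
    107 [-0.28  0.38  0.03  2.03  0.91  0.94  2.55]
    120 [-0.26  0.36  0.01  2.06  1.02  0.81  2.65]
15 -1 [-0.15  0.8   1.18  1.85 -0.81  1.36  1.65] True
    60 [-0.78  0.55  0.75  1.95  0.23  1.18 -0.69]
    75 [-0.8   0.52  0.74  1.99  0.36  1.04 -0.57]
    90 [-0.
[... 942 characters left out ...]
  1.27  1.97 -0.5   0.96 -2.5 ]
    107 [-0.8   0.66  1.26  1.91 -0.6   0.97 -2.16]
    120 [-0.8   0.7   1.26  1.86 -0.67  0.99 -1.92]
45 -1 [ 0.26  0.93  0.82  1.53 -0.75  1.81  1.59] True
    60 [-0.72  0.3   0.92  2.08 -0.09  0.94 -0.29]
    75 [-0.66  0.35  0.89  2.02 -0.12  0.91  0.01]
    90 [-0.61  0.39  0.86  1.96 -0.16  0.89  0.3 ]
    107 [-0.55  0.43  0.79  1.89 -0.19  0.86  0.59]
    120 [-0.51  0.45  0.72  1.84 -0.21  0.85  0.8 ]
5.3583 [0.25153791 1.00532508 0.00254414]
-135 [ 0.4  0.6 -0.9]
-129 [-1.1  1.2  0.4]
-123 [0.1 0.2 0.1]
-117 [-0.  -0.2  0.3]
-111 [-0.2 -0.1 -0.7]
-105 [0.2 0.4 0. ]
-100 [-0.2  0.3 -0.2]
-96 [ 0.5  0.2 -0.7]
7.9833 [0.71794428 0.09785285 0.24498688]
```

View pics/top1.png

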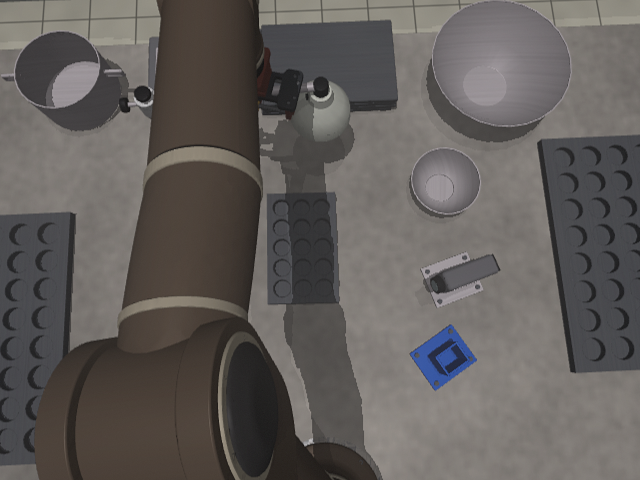

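The shade is now at (322,105), beyond the mould's far edge (row 193), and the whole mould (303,248) is visible. Next I re-measure both quickly and go to above the thermometer.

```bash
python3 - <<'E'
from h import *
a=robot.read_tool_pos(); 
robot.move_l([a[0]-.06,a[1]-.0,.30],velocity=.2); robot.move_l([a[0]-.12,a[1]-.02,.42],velocity=.25)
t=np.radians(20)
pos,q=tool(GRIP,th(YAW,0),t,-1)
zz=R.from_quat(q).as_matrix()[:,2]
robot.gripper_to(.085,40)
robot.move_pose(pos-.13*zz+[0,0,.08],q)
robot.move_pose(pos-.10*zz,q)
p,d=imaging.grab_frame("top"); P=cloud("top",d); cv2.imwrite("pics/top2.png",p)
A=P[d>0]
def rect(m,n):
    r=cv2.minAreaRect((A[m][:,:2]*1000).astype(np.float32)); print(n,m.sum(),*[np.round(x,1) for x in r])
rect((np.hypot(A[:,0]-.515,A[:,1]-.023)<.17)&(abs(A[:,2]-.025)<.004),"mould")
s=(abs(A[:,0]-.74)<.12)&(abs(A[:,1]+.03)<.1)&(A[:,2]>.17)&(A[:,2]<.25); rect(s,"shade")
p2,d2=imaging.grab_frame("scene"); cv2.imwrite("pics/scene2.png",p2)
print(robot.read_time_s(),robot.read_qpos().round(2),robot.read_tool_pos(),robot.read_force(),pos)
E
```

```text
mould 4284 [515.3  22.6] [150.1 240.5] 88.8
shade 2371 [750.6 -27.8] [111.2 115.5] 36.7
12.825 [ 0.1   0.59  0.86  1.62 -0.54  1.49  1.39] [ 0.43928783 -0.31736614  0.21325991] [-0.25931008  0.01398688  0.56914037] [ 0.42806754 -0.2837956   0.11714584]
```

View pics/scene2.png

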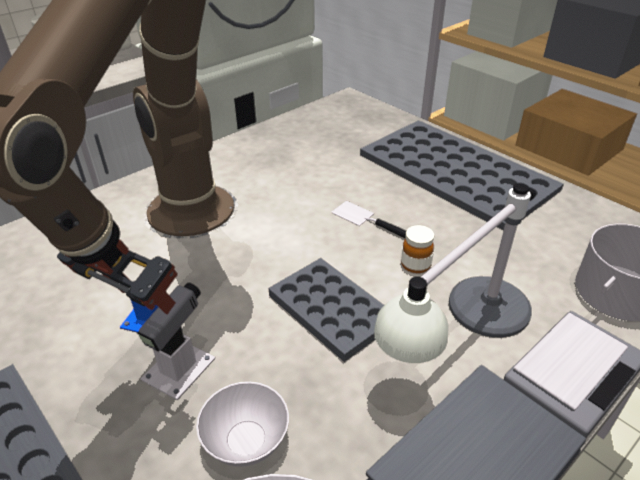

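The open gripper is above the thermometer head at (165,300), lined up with it. The shade (411,325) is clear of the mould, 0.235 m past its centre. Next: descend, grip and lift.

```bash
python3 - <<'E'
from h import *
t=np.radians(20); pos,q=tool(GRIP,th(YAW,0),t,-1)
robot.move_l(pos,velocity=.12); print(robot.read_force())
robot.gripper_to(.06,40); robot.gripper_to(.02,45); print(robot.read_opening(),robot.read_grip_force(),robot.read_force(),robot.read_time_s())
p=robot.read_tool_pos()
robot.move_l(p+[0,0,.03],velocity=.08); print(robot.read_force(),robot.read_opening())
robot.move_l(p+[0,0,.15],velocity=.15); robot.pause(.3); print(robot.read_force(),robot.read_opening(),robot.read_time_s())
g,Rt=final(np.radians(90)); fp,fq=tool(g,Rt,t,-1)
print(robot.inverse_kinematics(fp,fq),robot.inverse_kinematics(fp+[0,-.05,.10],fq))
im,d=imaging.grab_frame("scene"); cv2.imwrite("pics/scene3.png",im)
E
```

```text
[-0.0486987   0.93852381 -0.26120331]
0.03796367499736936 44.92511808872223 [-0.48946471  0.1366804  -0.27084816] 14.875
[ 0.56295207  0.83583277 -1.52352216] 0.03796919788631828
[-0.3217332  -0.61242314 -1.11524849] 0.03756557203077574 16.65
[-0.98027972  0.59201576  1.06693561  2.02453734  0.13925018  0.80561642
 -0.09319367] [-1.04496763  0.50446399  1.28916373  1.9354427   0.14521091  0.94016634
  0.09798814]
```

View pics/scene3.png

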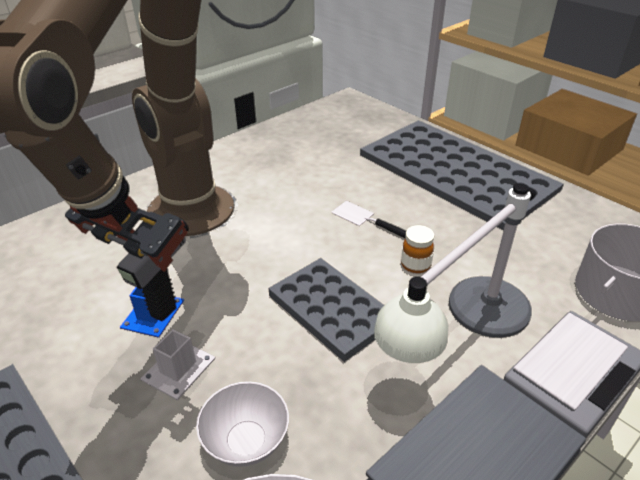

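The thermometer (150,285) is held clear above the empty holster (178,362). Next: swing to the aiming pose.

```bash
python3 - <<'E'
from h import *
t=np.radians(20)
g,Rt=final(np.radians(90)); fp,fq=tool(g,Rt,t,-1)
robot.move_pose(fp+[0,-.05,.10],fq); print(robot.read_force(),robot.read_opening())
robot.move_l(fp,velocity=.1); robot.pause(.5)
print(robot.read_time_s(),robot.read_tool_pos()-fp,robot.read_force(),robot.read_opening(),robot.read_grip_force(),"expected lens",MID-.15*Rt.apply([np.cos(.1745),0,np.sin(.1745)]),"foot",g+Rt.apply([-.006,0,-.129]))
for n in("scene","top"):
    im,d=imaging.grab_frame(n); cv2.imwrite(f"pics/{n}4.png",im); np.save(n+"4.npy",d)
E
```

```text
[ 0.11129533 -0.08519854 -1.96292152] 0.03801203669916333
19.725 [ 2.04930417e-05 -7.05360941e-06  3.57957421e-05] [-0.67877967 -0.06293884 -1.70114573] 0.037591872604149944 44.92331027984619 expected lens [ 0.515      -0.08306252  0.13106951] foot [ 0.515      -0.24469465  0.11433467]
```

View pics/scene4.png

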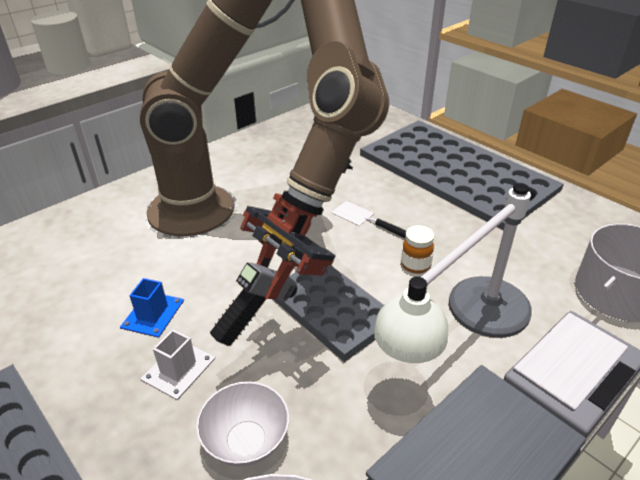

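View pics/top4.png

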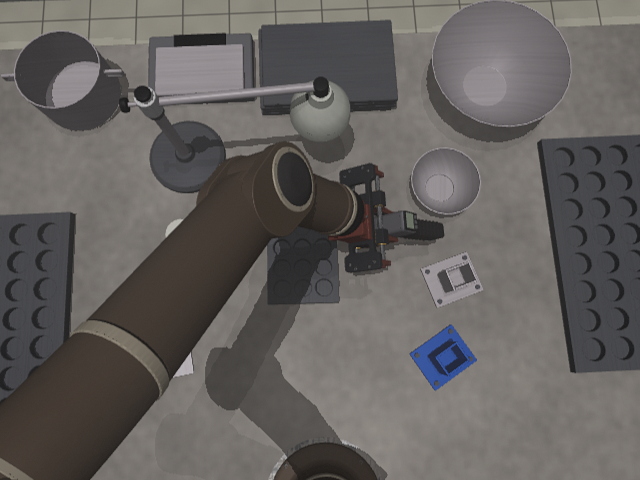

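Both pictures show it held nose-down over the near side of the mould, handle tip at scene (222,335) and display at top (408,222), touching nothing. Next I check for slip in the grip by putting the depth points into the expected thermometer frame.

```bash
python3 - <<'E'
from h import *
g,Rt=final(np.radians(90)); o=g+Rt.apply([-.006,0,-.129])
for n in("scene","top"):
    d=np.load(n+"4.npy"); A=Rt.inv().apply(cloud(n,d)[d>0]-o)*1000
    h=A[(abs(A[:,0])<35)&(abs(A[:,1])<25)&(A[:,2]>-15)&(A[:,2]<95)]
    print(n,len(h),"zmin",np.percentile(h[:,2],1).round(1),"y",np.percentile(h[:,1],[2,98]).round(1),"x",np.percentile(h[:,0],[2,98]).round(1))
    for a,b in((0,30),(30,60),(60,90)):
        k=h[(h[:,2]>a)&(h[:,2]<b)]; 
        if len(k)>10: print("  ",a,len(k),"x",np.percentile(k[:,0],[3,50,97]).round(1),"y",np.percentile(k[:,1],[3,50,97]).round(1))
E
```

```text
scene 1421 zmin 1.9 y [-18.   11.3] x [-20.6  17.3]
   0 436 x [-20.3 -15.8  16.4] y [-17.8 -14.1  10. ]
   30 460 x [-20.7 -15.9  15.9] y [-17.8 -14.3  10.5]
   60 448 x [-20.  -15.6  16.3] y [-17.9 -14.6  10. ]
top 564 zmin 3.4 y [-15.   14.5] x [-23.6  12.6]
   0 176 x [-23.3 -21.    7.8] y [-14.2   4.4  14.4]
   30 230 x [-23.5 -21.   12.5] y [-14.7   5.1  14.5]
   60 151 x [-23.  -20.3  11.3] y [-14.4  10.6  14.3]
```

The measured handle agrees with the expected pose to within about 3 mm, with no slip, so I hand in.

```bash
python3 -c "
from h import *
print(robot.read_time_s()); print(hand_in())"
```

```text
19.825
the job is handed in; nothing more can be done
None
```

I swung the lamp clear and handed in at 19.8 s, holding the thermometer aimed 45° down at the middle cup from 15 cm, its pose checked to about 3 mm; no verdict was returned.

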